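# Uncover the bean doser and hold its slide gate at the dose notch

### The arm

A 6-joint arm with a two-finger parallel gripper is mounted at the origin on the work surface. World frame = base frame: x ahead of the robot, y to its left, z up, the work surface at z = 0. Lengths are in m, angles in degrees, forces in N, time in s.
With the tool pointing down it reaches from about 0.25 to 0.725 m from the base axis. Payload 9.7 kg.
Tool frame: the origin (TCP) lies midway between the tips of the shut fingers; the grasp point (between the pads) lies 19 mm behind it; z points along the fingers, y is the line along which they close (so a half turn about z gives the same grasp; the last joint's range is limited). The gripper opens to 85 mm and grips with 20 to 120 N. Pads are 22 mm wide; open, the fingers measure 114 mm over their backs; the gripper's body (76 mm by 85 mm) begins 54 mm behind the grasp point. The pads swing forward as they close: fully open they stand 13 mm farther back than shut.
Start: joints at [76.604, 4.979, 10.078, 95.1, 0, 90], TCP at [0.127, 0.535, 0.231] pointing down, gripper open.
Joint ranges: [-179.16, 179.16], [-48.56, 103.87], [-65.8, 70.77], [-126.05, 130.52], [-82.76, 87.17], [-180, 180]. Speed limits (degrees/s): [127.2, 127.2, 147.25, 180, 180, 180].

### API

Orientations are given as [roll, pitch, yaw] about the fixed x, y, z axes, in that order (R = Rz(yaw) Ry(pitch) Rx(roll)).
In Python, from workcell import * gives the robot as it stands.
- The arm moves only by the tool servo_tool, never from a script. Its argument "moves" is a list of rows, each a list of 4 numbers: the shift along the world's x, y, z in fractions of the full range, 1 being 80 cm, then the turn about the world's z in shares of 90 degrees (1.0 is 90 degrees). A call has 1 to 20 rows; each row is the pose to reach, as a shift and turn from the pose commanded when the call began; what a row does not reach only later rows make up. A row lasts 1/12 s, in which the tool goes at most 41.7 mm and 7.16 degrees, less where a joint would pass 70% of its speed; a pose out of reach is approached as far as the arm can. No shift or turn number may pass 1 either way. A call with a gripper value outside its range is refused whole. "claw" is the closure, from 0 (fully open) to 1 (shut), set as the call begins (left out, the last holds). The fingers move at their own pace and stop on an object; "force" is the grip in N (left out, the last holds). Time passes only in rows, so rows that repeat a pose let the fingers close. It gives the time, the measured TCP pose, the force, the opening and the grip force at its end, in the units of the state.
- get_obs(): the state, without advancing time (a new reading comes with each control period).
- camera(name): name is "scene" or "top"; returns the picture (480x640x3 uint8, red, green, blue); there is no depth.
- get_calibration(name): a dict with "fx", "fy", "cx", "cy" (pixels), "rvec" (rotation vector, rad) and "tvec" (3), from world to camera coordinates, as OpenCV has them. Camera axes: x right, y down, z forward; pixel columns grow to the right and rows downward; lengths in m; the calibration is good to about 2 mm. A picture is of the moment at which its call begins. get_calibration takes no time and is no camera call.
- job_done(): hands the job in; it is judged then, once.
The state is a dict: "time": time; "q": joint angles; "qd": joint speeds; "joint_efforts": joint torques, N m; "ee_pos": TCP position; "tcp_rot": TCP orientation; "wrist_force": force on the tool from outside, world axes, zero at the start; "torque": the same for the moment, N m; "opening": finger opening in m; "grasp_force": force on a finger pad.
Only numpy, scipy, OpenCV 4.12 (cv2) and the standard library are available. Lean on these libraries where they do the work, as an engineer would, in place of code of your own. Each camera call takes 0.05 s, during which the arm holds its last target. There are 200 camera calls.

### The job

First lift the loose lid off the bean doser and set it down gently, knob up, in the middle of the cork mat. Then draw the doser's slide gate open by its black post until you feel the spring ball click into the dose notch, and finish holding it there: keep your grip on the post with the ball in the notch. Leave the kettle, the glass server and the steel dosing cup alone.

Things in the scene. Friction and masses are not known exactly. Their poses are not given: they have to be found in the camera images.
- doser: Bean doser, fixed. Cream base 110 x 320 x 8 mm; at one end a black round hopper, 100 mm across, rim 128 mm above the counter, axis at x = 0, y = -80 mm of the doser's frame. From it a 46 mm wide aluminium rail runs along the doser's +y (over x = 0) to y = 180 mm, its top 66 mm above the counter. Origin on the counter; z up.
- lid: Loose cream lid on the hopper's rim, about 0.12 kg: flange 106 mm across, 5 mm thick; under it a plug 80 mm across, 8 mm deep, hanging in the hopper's 92 mm mouth; on top a round wooden knob 26 mm across, 26 mm tall. Origin at the centre of the plug's underside; the knob spans z = 13 to 39 mm. Set down, it stands on the plug.
- mat: Cork mat 130 x 130 x 4 mm, fixed on the counter to the left or the right of the doser. Origin in the centre of its underside.
- gate: Slide gate: a steel blade in the rail with an upright round black post (24 mm across, 45 mm tall, orange band). Origin on the post's axis at its foot, 64 mm above the counter; shut, at y = 75 mm, x = 0 in the doser's frame. Slides only along the doser's y: +y opens, 105 mm from shut to the end stop, needing 1 to 3 N before and after the notch; starts 0 to 12 mm open.
- post_top (a point): Centre of the flat top of the gate's black post, 109 mm above the counter, 45 mm above the gate's origin.
- ball (a joint): Spring ball hidden under the blade: how far it has sunk (m). About 0.0005 on the plain track, 0.0037 fully in the dose notch, over 0.0015 within about 1.9 mm of it. The notch, out of sight, lies 40 to 80 mm from shut, elsewhere each time; dragging the ball out of it either way takes 8 to 13 N; beyond it the gate slides freely on.
- kettle: Cream gooseneck kettle, 150 mm across the foot, 158 mm tall, origin under its centre; a bystander beyond the doser.
- server: Glass coffee server with a white dripper on it, 110 mm across, 144 mm tall, origin under its centre; a bystander beyond the doser.
- dose_cup: Steel dosing cup, 58 mm across, 55 mm tall, origin under its centre; a bystander, beside the doser, across from the mat.
Mind the look-alikes: they are no part of the job. Of the things shaped like the lid, the cream one is meant. Of the things shaped like the mat, the cork one is meant.

How it is judged:
By the outcome, as a careful person would: the job done as asked, in the order asked, and still so for the second after the job is handed in, while the arm keeps its last pose, push and grip.
It also fails if it takes over 58 s, if anything falls off the work surface, if the arm or the gripper's body presses on something with over 40 N, if the wrist force passes 120 N, or if a joint passes its speed limit or range.

## Working session

There is one attempt and no reset: what is moved stays moved. The work goes in short steps, Python scripts to look and compute and a tool call to move; the robot and the scene stay as the last step left them, time stands still between calls to the robot, and variables do not carry over. Pictures are saved under pics/ and viewed, at most 10 in all, crops included, and the job is handed in when it is done.

Besides the shell and the picture viewer there is one more tool, called after "Call:" by a JSON object that holds its "method" and its "body", one argument or row to a line. servo_tool: Moves the arm, as the interface text tells. Its arguments: {"type":"object","properties":{"moves":{"type":"array","items":{"type":"array","items":{"type":"number"}}},"claw":{"type":"number"},"force":{"type":"number"}},"required":["moves"]}

```bash
mkdir -p pics; python3 - <<'E'
from workcell import *
import cv2
for n in("scene","top"):
    cv2.imwrite(f"pics/{n}0.png",camera(n)[:,:,::-1]); c=get_calibration(n); print(n,c)
o=get_obs(); print(o["time"],o["ee_pos"],o["tcp_rot"],o["wrist_force"],o["opening"])
E
```

```text
scene {'fx': 564.3312221003665, 'fy': 564.3312221003665, 'cx': 314.2273687816572, 'cy': 238.97939575707525, 'rvec': array([ 0.95645289,  2.43161965, -1.12740083]), 'tvec': array([ 0.34252455, -0.20200875,  1.70033587])}
top {'fx': 459.7567092872981, 'fy': 459.7567092872981, 'cx': 321.8071251649447, 'cy': 233.7753492313124, 'rvec': array([ 2.11444126, -2.16736631,  0.147529  ]), 'tvec': array([0.1155281 , 0.5483603 , 1.23495529])}
0.1 [0.12736721 0.53484665 0.23065567] [-1.79932278e+02  2.44596052e-03  1.66604960e+02] [ 0.6352997  -0.02075856 -0.93611135] 0.08583795080266612
```

View pics/scene0.png

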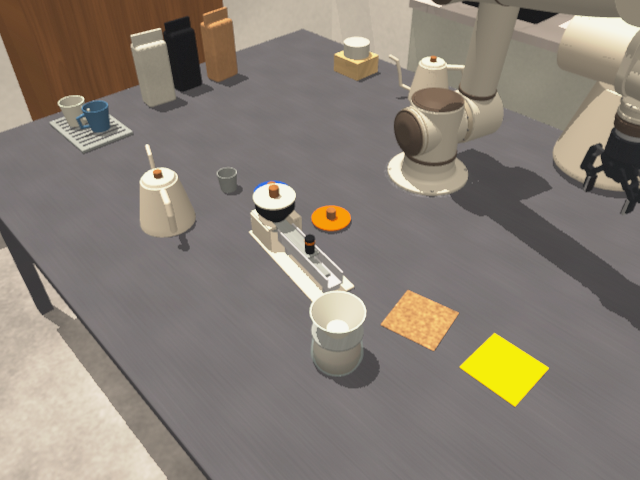

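View pics/top0.png

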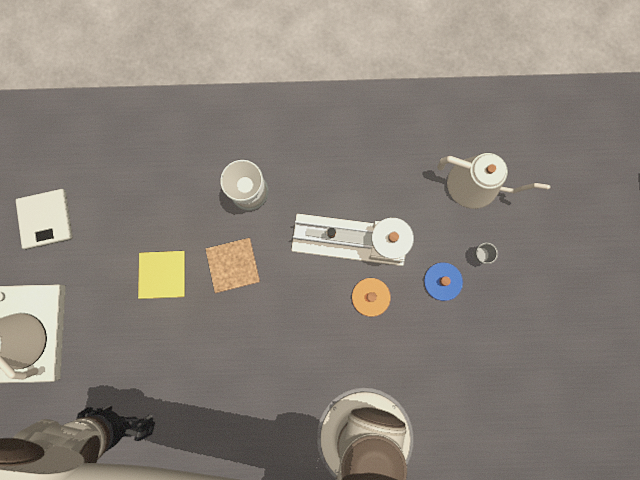

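Lid-shaped things in the top view are cream (393,238) on the hopper, orange (371,297) and blue (444,281); the cream one on the hopper is meant. Mat-shaped things are cork (232,265) and yellow (162,275); the cork one is meant. In the scene view the knob is at about (274,190), the post top at about (310,237) and the cork mat at about (420,319). I'll confirm these in enlarged crops.

```bash
python3 - <<'E'
import cv2,numpy as np
t=cv2.imread("pics/top0.png");s=cv2.imread("pics/scene0.png")
a=cv2.resize(t[200:300,200:420][:, :],(792,360),interpolation=cv2.INTER_CUBIC)   # x3.6
cv2.imwrite("pics/c_top.png",a)
b=cv2.resize(s[170:350,240:460],(792,648)[:2],interpolation=cv2.INTER_CUBIC)[:600]
cv2.imwrite("pics/c_scene.png",b)
E
```

```text
(no output)
```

View pics/c_top.png

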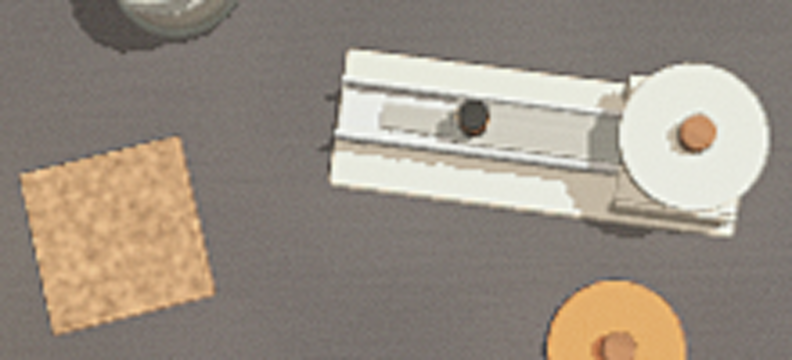

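View pics/c_scene.png

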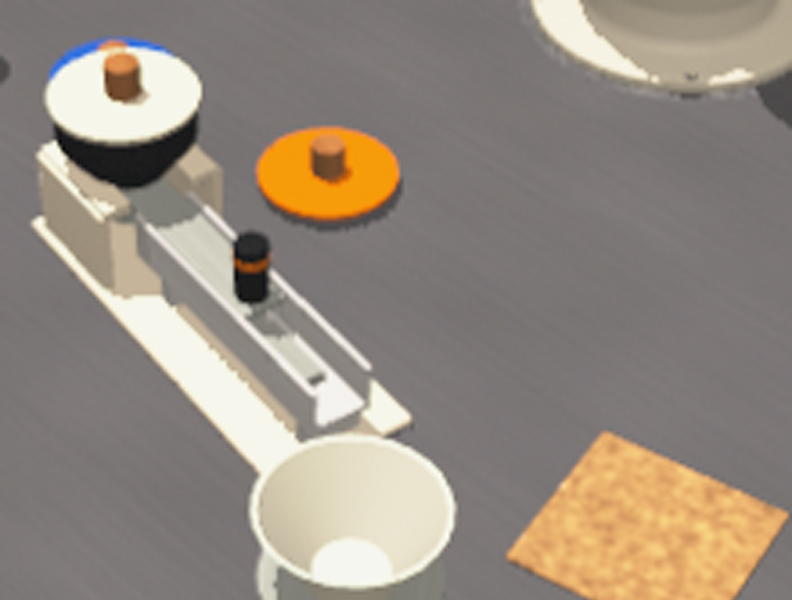

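The crops confirm the cream lid on the hopper and the cork mat. In full top-view pixels the knob top is at (393.2,236.3), the post top at (331.0,231.8) and the mat centre at (232.1,264.9).

```bash
cat > h.py <<'E'
from workcell import *
import cv2,numpy as np
C={n:get_calibration(n) for n in("scene","top")}
def KRT(n):
    c=C[n];K=np.array([[c["fx"],0,c["cx"]],[0,c["fy"],c["cy"]],[0,0,1]])
    return K,cv2.Rodrigues(c["rvec"])[0],np.array(c["tvec"]).reshape(3,1)
def P(n):
    K,R,t=KRT(n);return K@np.hstack([R,t])
def tri(a,b):  # top px, scene px
    X=cv2.triangulatePoints(P("top"),P("scene"),np.array(a,float).reshape(2,1),np.array(b,float).reshape(2,1))
    X=(X[:3]/X[3]).ravel(); e=[np.round(proj(n,X)-p,1) for n,p in(("top",a),("scene",b))];return X.round(4),e
def proj(n,X):
    u=P(n)@np.append(X,1);return u[:2]/u[2]
def onz(n,p,z):
    K,R,t=KRT(n);d=R.T@np.linalg.inv(K)@np.array([*p,1.]);c=(-R.T@t).ravel();return (c+d*(z-c[2])/d[2]).round(4)
E
python3 - <<'E'
from h import *
f=lambda x,y:(x/3.6+199.64,y/3.6+199.64)
g=lambda x,y:(x/3.6+239.64,y/3.6+169.64)
print("knob",tri(f(697,132),g(122,62)),onz("top",f(697,132),.159))
print("post",tri(f(473,116),g(252,241)),onz("top",f(473,116),.109))
print("mat",tri(f(117,235),g(647.5,535)),onz("top",f(117,235),.004))
print("matedge",[onz("top",f(*p),.004) for p in((20,174),(180,138),(214,295),(54,333))])
b=[onz("top",f(*p),.008)for p in((349,49),(331,184),(735,236))];print("base",b)
e=b[1]-b[2];print("len",np.linalg.norm(e),"yaw of e",np.degrees(np.arctan2(e[1],e[0])))
print("w",np.linalg.norm(b[0]-b[1]))
print("lid disc",onz("top",f(694,136),.133))
print("server top",onz("top",(244,181),.144), onz("top",(486,251),.05))
E
```

```text
knob (array([ 0.5237, -0.0791,  0.1594]), [array([ 0.4, -0.5]), array([0.4, 0.1])]) [ 0.5226 -0.078   0.159 ]
post (array([0.5466, 0.0758, 0.1094]), [array([ 0.5, -0.5]), array([0.5, 0.1])]) [0.5454 0.0771 0.109 ]
mat (array([0.4749, 0.3573, 0.0031]), [array([ 0.5, -0.4]), array([0.5, 0. ])]) [0.4738 0.3584 0.004 ]
matedge [array([0.5241, 0.4356, 0.004 ]), array([0.5496, 0.3086, 0.004 ]), array([0.4249, 0.2821, 0.004 ]), array([0.3984, 0.4073, 0.004 ])]
base [array([0.6172, 0.1731, 0.008 ]), array([0.5095, 0.189 , 0.008 ]), array([ 0.4607, -0.1263,  0.008 ])]
len 0.3190541176665802 yaw of e 81.20195547779
w 0.10886735047754217
lid disc [ 0.5234 -0.0796  0.133 ]
server top [0.6795 0.2999 0.144 ] [ 0.4908 -0.345   0.05  ]
```

The measured heights match the text: knob top 159 mm, post top 109 mm, mat top about 3–4 mm. The doser's +y points along about 81.4°, and the gate is about 2 mm open. Next I move above the knob with the fingers lined up along the slide.

The rows are not in the units I measure in: shifts go in shares of 80 cm and turns go in shares of 90 degrees. I convert before sending: -61.4 cm / 80 = -0.7675, -59.5 cm / 80 = -0.7438, 0.084 rad / 1.5708 = 0.0535.

Call:
{"method": "servo_tool", "body": {
  "moves": [
    [0.025,-0.0375,0,0.0064],
    [0.05,-0.0775,0,0.0127],
    [0.075,-0.1163,0,0.0191],
    [0.1063,-0.1563,0,0.0255],
    [0.1313,-0.2,0,0.0318],
    [0.1563,-0.2438,0,0.0382],
    [0.1875,-0.2875,0,0.0446],
    [0.2125,-0.3313,0,0.0535],
    [0.2438,-0.375,0,0.0535],
    [0.2688,-0.4188,0,0.0535],
    [0.3,-0.4625,0,0.0535],
    [0.325,-0.5063,0,0.0535],
    [0.3538,-0.55,0,0.0535],
    [0.3813,-0.5938,0,0.0535],
    [0.4125,-0.6375,0,0.0535],
    [0.4375,-0.675,0,0.0535],
    [0.4625,-0.7125,0,0.0535],
    [0.4813,-0.7438,0,0.0535],
    [0.495,-0.7675,0,0.0535],
    [0.495,-0.7675,0,0.0535]
  ],
  "claw": 0,
  "force": 40
}}

```text
time: 1.77
ee_pos: [0.5246, -0.0821, 0.2299]
tcp_rot: [-180.0, -0.1, 171.2]
wrist_force: [0.2, 0.6, -0.3]
opening: 0.0856
grasp_force: 0.0
```

Call:
{"method": "servo_tool", "body": {
  "moves": [
    [0,0,0,0],
    [0,0,0,0],
    [0,0,0,0]
  ]
}}

```text
time: 2.02
ee_pos: [0.5231, -0.0782, 0.2314]
tcp_rot: [180.0, -0.0, 171.5]
wrist_force: [0.2, 0.4, 0.1]
opening: 0.0854
grasp_force: 0.0
```

In the tool's units: -9.4 cm / 80 = -0.1175, -9.2 cm / 80 = -0.115.

Call:
{"method": "servo_tool", "body": {
  "moves": [
    [0,-0.0013,-0.0188,0],
    [0,-0.0013,-0.0438,0],
    [0,-0.0013,-0.0688,0],
    [0,-0.0013,-0.0875,0],
    [0,-0.0013,-0.1,0],
    [0,-0.0013,-0.1088,0],
    [0,-0.0013,-0.115,0],
    [0,-0.0013,-0.1175,0],
    [0,-0.0013,-0.1175,0],
    [0,-0.0013,-0.1175,0]
  ]
}}

```text
time: 2.85
ee_pos: [0.5237, -0.0799, 0.138]
tcp_rot: [180.0, 0.1, 171.4]
wrist_force: [-0.8, 0.0, -0.3]
opening: 0.0852
grasp_force: 0.0
```

Call:
{"method": "servo_tool", "body": {
  "moves": [
    [0,0,0,0],
    [0,0,0,0],
    [0,0,0,0],
    [0,0,0,0],
    [0,0,0,0],
    [0,0,0,0],
    [0,0,0,0],
    [0,0,0,0],
    [0,0,0,0],
    [0,0,0,0]
  ],
  "claw": 1,
  "force": 40
}}

```text
time: 3.68
ee_pos: [0.5235, -0.08, 0.1376]
tcp_rot: [-180.0, 0.0, 171.4]
wrist_force: [-0.5, -0.0, 4.3]
opening: 0.0243
grasp_force: 39.4
```

In the tool's units: 6.5 cm / 80 = 0.0813, 6 cm / 80 = 0.075.

Call:
{"method": "servo_tool", "body": {
  "moves": [
    [0,0,0.0025,0],
    [0,0,0.0063,0],
    [0,0,0.0113,0],
    [0,0,0.0175,0],
    [0,0,0.0275,0],
    [0,0,0.04,0],
    [0,0,0.0525,0],
    [0,0,0.065,0],
    [0,0,0.075,0],
    [0,0,0.0813,0],
    [0,0,0.0813,0]
  ]
}}

```text
time: 4.6
ee_pos: [0.5239, -0.08, 0.2038]
tcp_rot: [-180.0, 0.1, 171.4]
wrist_force: [-0.0, 0.6, -1.1]
opening: 0.0241
grasp_force: 39.3
```

```bash
python3 - <<'E'
from h import *
s=camera("scene");t=camera("top")
a=cv2.resize(s[110:260,200:400],(600,450));b=cv2.resize(t[200:300,330:430],(300,300))
im=np.zeros((600,800,3),np.uint8);im[:450,:600]=a;im[300:600,500:800]=b
cv2.imwrite("pics/lift.png",im[:,:,::-1])
o=get_obs();print(o["opening"],o["ee_pos"],o["wrist_force"],o["grasp_force"])
E
```

```text
0.024543122995119557 [ 0.52347542 -0.07994783  0.20221775] [-0.26301459  0.09376205 -1.96916152] 39.302117228507996
```

View pics/lift.png

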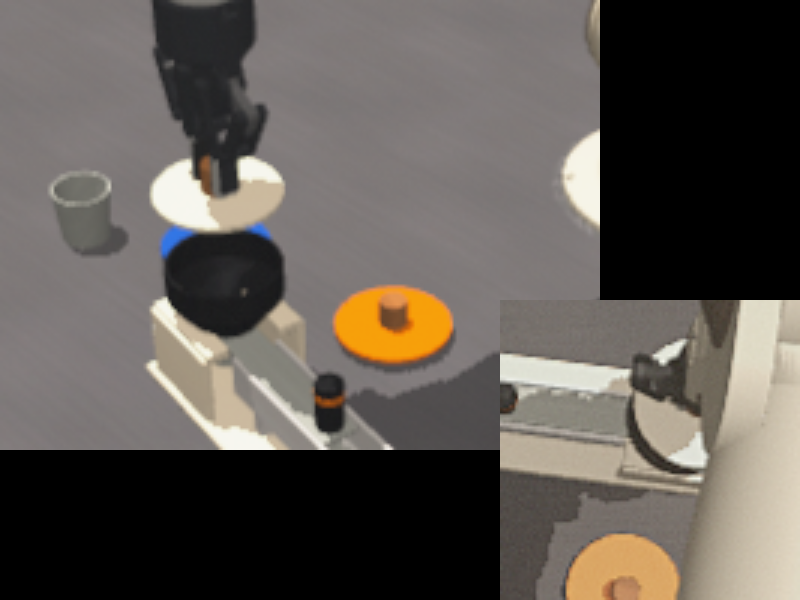

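The lid hangs level below the fingers at scene crop (218,190), clear of the hopper, so I carry it to the mat.

Call:
{"method": "servo_tool", "body": {
  "moves": [
    [-0.0013,0.0063,0,0],
    [-0.0025,0.0188,0,0],
    [-0.0038,0.0375,0,0],
    [-0.0075,0.0625,0,0],
    [-0.01,0.0938,0,0],
    [-0.0138,0.125,0,0],
    [-0.0175,0.1625,0,0],
    [-0.0225,0.2,0,0],
    [-0.0263,0.2375,0,0],
    [-0.0313,0.275,0,0],
    [-0.035,0.3125,0,0],
    [-0.0388,0.35,0,0],
    [-0.0438,0.3875,0,0],
    [-0.0475,0.425,0,0],
    [-0.0513,0.4625,0,0],
    [-0.055,0.4938,0,0],
    [-0.0575,0.5188,0,0],
    [-0.06,0.5363,0,0],
    [-0.0613,0.545,0,0],
    [-0.0613,0.5475,0,0]
  ]
}}

```text
time: 6.37
ee_pos: [0.4737, 0.359, 0.2018]
tcp_rot: [-180.0, -0.0, 171.5]
wrist_force: [0.3, -0.6, -1.9]
opening: 0.0244
grasp_force: 39.4
```

In the tool's units: -10 cm / 80 = -0.125, -9.2 cm / 80 = -0.115.

Call:
{"method": "servo_tool", "body": {
  "moves": [
    [0,0,0,0],
    [0,0,-0.0125,0],
    [0,0,-0.0313,0],
    [0,0,-0.0563,0],
    [0,0,-0.0813,0],
    [0,0,-0.1,0],
    [0,0,-0.115,0],
    [0,0,-0.125,0],
    [0,0,-0.125,0],
    [0,0,-0.125,0],
    [0,0,-0.125,0],
    [0,0,-0.125,0]
  ]
}}

```text
time: 7.37
ee_pos: [0.4749, 0.3583, 0.1034]
tcp_rot: [179.9, 0.1, 171.4]
wrist_force: [0.5, -0.1, -1.4]
opening: 0.0246
grasp_force: 39.4
```

Call:
{"method": "servo_tool", "body": {
  "moves": [
    [0,0,-0.015,0],
    [0,0,-0.0338,0],
    [0,0,-0.0525,0],
    [0,0,-0.07,0],
    [0,0,-0.0813,0],
    [0,0,-0.0875,0],
    [0,0,-0.09,0],
    [0,0,-0.0913,0],
    [0,0,-0.0925,0],
    [0,0,-0.0938,0],
    [0,0,-0.0938,0],
    [0,0,-0.0938,0]
  ]
}}

```text
time: 8.37
ee_pos: [0.4746, 0.3582, 0.0277]
tcp_rot: [180.0, 0.0, 171.4]
wrist_force: [1.2, 0.0, -1.8]
opening: 0.0243
grasp_force: 39.4
```

In the tool's units: -0.4 cm / 80 = -0.005, -0.35 cm / 80 = -0.0044.

Call:
{"method": "servo_tool", "body": {
  "moves": [
    [0,0,-0.0013,0],
    [0,0,-0.0025,0],
    [0,0,-0.0038,0],
    [0,0,-0.0044,0],
    [0,0,-0.005,0],
    [0,0,-0.005,0],
    [0,0,-0.005,0]
  ]
}}

```text
time: 8.95
ee_pos: [0.4744, 0.358, 0.0233]
tcp_rot: [-180.0, -0.0, 171.4]
wrist_force: [0.1, 0.2, -1.0]
opening: 0.0247
grasp_force: 39.4
```

In the tool's units: -0.15 cm / 80 = -0.0019, -0.1 cm / 80 = -0.0013.

Call:
{"method": "servo_tool", "body": {
  "moves": [
    [0,0,-0.0006,0],
    [0,0,-0.0013,0],
    [0,0,-0.0019,0],
    [0,0,-0.0019,0],
    [0,0,-0.0019,0]
  ]
}}

```text
time: 9.37
ee_pos: [0.4744, 0.358, 0.0218]
tcp_rot: [-180.0, -0.0, 171.4]
wrist_force: [-0.9, 0.6, -0.9]
opening: 0.0246
grasp_force: 39.4
```

In the tool's units: -0.1 cm / 80 = -0.0013, -0.05 cm / 80 = -0.0006.

Call:
{"method": "servo_tool", "body": {
  "moves": [
    [0,0,-0.0006,0],
    [0,0,-0.0013,0],
    [0,0,-0.0013,0],
    [0,0,-0.0013,0]
  ]
}}

```text
time: 9.7
ee_pos: [0.4745, 0.3581, 0.0216]
tcp_rot: [180.0, 0.0, 171.4]
wrist_force: [-1.7, -1.5, 4.4]
opening: 0.0245
grasp_force: 40.0
```

Contact (wrist z force +4.4 N). Release, then rise.

Call:
{"method": "servo_tool", "body": {
  "moves": [
    [0,0,0,0],
    [0,0,0,0],
    [0,0,0,0],
    [0,0,0,0],
    [0,0,0,0],
    [0,0,0,0],
    [0,0,0,0]
  ],
  "claw": 0
}}

```text
time: 10.28
ee_pos: [0.4744, 0.358, 0.0207]
tcp_rot: [-180.0, -0.0, 171.4]
wrist_force: [-0.0, -0.1, -0.5]
opening: 0.0852
grasp_force: 0.0
```

In the tool's units: 16 cm / 80 = 0.2, 15 cm / 80 = 0.1875.

Call:
{"method": "servo_tool", "body": {
  "moves": [
    [0,0,0.0063,0],
    [0,0,0.0188,0],
    [0,0,0.0375,0],
    [0,0,0.0625,0],
    [0,0,0.0938,0],
    [0,0,0.125,0],
    [0,0,0.1563,0],
    [0,0,0.1875,0],
    [0,0,0.2,0],
    [0,0,0.2,0]
  ]
}}

```text
time: 11.12
ee_pos: [0.4753, 0.3587, 0.1842]
tcp_rot: [179.8, 0.2, 171.4]
wrist_force: [-0.3, -0.1, 0.5]
opening: 0.0855
grasp_force: 0.0
```

In the tool's units: -28.2 cm / 80 = -0.3525, -28 cm / 80 = -0.35.

Call:
{"method": "servo_tool", "body": {
  "moves": [
    [0.0025,-0.0125,0,0],
    [0.0075,-0.0375,0,0],
    [0.015,-0.075,0,0],
    [0.0225,-0.1125,0,0],
    [0.0313,-0.15,0,0],
    [0.04,-0.1875,0,0],
    [0.05,-0.225,0,0],
    [0.06,-0.2625,0,0],
    [0.07,-0.3,0,0],
    [0.08,-0.3313,0,0],
    [0.0875,-0.35,0,0],
    [0.09,-0.3525,0,0],
    [0.09,-0.3525,0,0],
    [0.09,-0.3525,0,0]
  ]
}}

```text
time: 12.28
ee_pos: [0.5458, 0.0761, 0.1796]
tcp_rot: [-180.0, -0.1, 171.4]
wrist_force: [-0.4, -0.4, 0.4]
opening: 0.0855
grasp_force: 0.0
```

```bash
python3 - <<'E'
from h import *
s=camera("scene");t=camera("top")
a=cv2.resize(s[170:350,260:480],(550,450));b=cv2.resize(t[200:300,190:350],(480,300))
im=np.zeros((600,800,3),np.uint8);im[:300,:480]=b;im[150:600,250:800]=a
cv2.imwrite("pics/place.png",im[:,:,::-1])
E
```

```text
(no output)
```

View pics/place.png

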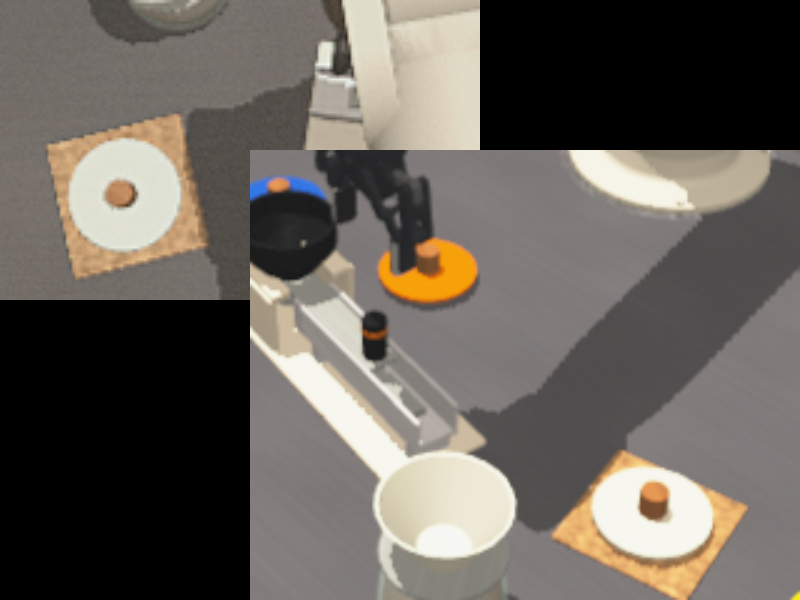

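The lid stands knob up in the middle of the cork mat, with its disc at crop (125,195) against a mat centre of about (127,196). Now I descend on the post and grip it.

In the tool's units: -10 cm / 80 = -0.125, -9.7 cm / 80 = -0.1213.

Call:
{"method": "servo_tool", "body": {
  "moves": [
    [0,0,-0.0125,0],
    [0,0,-0.0313,0],
    [0,0,-0.0563,0],
    [0,0,-0.0813,0],
    [0,0,-0.1,0],
    [0,0,-0.1125,0],
    [0,0,-0.1213,0],
    [0,0,-0.125,0],
    [0,0,-0.125,0],
    [0,0,-0.125,0]
  ]
}}

```text
time: 13.22
ee_pos: [0.5467, 0.0762, 0.0815]
tcp_rot: [180.0, 0.1, 171.4]
wrist_force: [0.6, 0.1, 0.3]
opening: 0.0855
grasp_force: 0.0
```

Call:
{"method": "servo_tool", "body": {
  "moves": [
    [0,0,0,0],
    [0,0,0,0],
    [0,0,0,0],
    [0,0,0,0],
    [0,0,0,0],
    [0,0,0,0],
    [0,0,0,0],
    [0,0,0,0],
    [0,0,0,0],
    [0,0,0,0],
    [0,0,0,0]
  ],
  "claw": 1,
  "force": 40
}}

```text
time: 14.13
ee_pos: [0.5466, 0.076, 0.0811]
tcp_rot: [180.0, 0.0, 171.4]
wrist_force: [-1.6, -0.7, 4.9]
opening: 0.0228
grasp_force: 39.1
```

In the tool's units: 2.7 cm / 80 = 0.0338, 2.5 cm / 80 = 0.0313.

Call:
{"method": "servo_tool", "body": {
  "moves": [
    [0.0004,0.0025,0,0],
    [0.001,0.0063,0,0],
    [0.0015,0.01,0,0],
    [0.0021,0.0138,0,0],
    [0.0026,0.0175,0,0],
    [0.0033,0.0213,0,0],
    [0.0038,0.025,0,0],
    [0.0044,0.0288,0,0],
    [0.0048,0.0313,0,0],
    [0.0051,0.0338,0,0]
  ]
}}

```text
time: 14.97
ee_pos: [0.5507, 0.1028, 0.0811]
tcp_rot: [-180.0, 0.0, 171.4]
wrist_force: [-0.9, -2.6, 4.6]
opening: 0.0226
grasp_force: 39.3
```

In the tool's units: 0.3 cm / 80 = 0.0038, 0.2 cm / 80 = 0.0025.

Call:
{"method": "servo_tool", "body": {
  "moves": [
    [0.0002,0.0013,0,0],
    [0.0004,0.0025,0,0],
    [0.0006,0.0038,0,0]
  ]
}}

```text
time: 15.22
ee_pos: [0.5512, 0.1058, 0.0811]
tcp_rot: [-180.0, 0.0, 171.4]
wrist_force: [-1.1, -2.5, 4.7]
opening: 0.0231
grasp_force: 39.3
```

In the tool's units: 0.1 cm / 80 = 0.0013, 0.015 cm / 80 = 0.0002.

Call:
{"method": "servo_tool", "body": {
  "moves": [
    [0.0002,0.0013,0,0],
    [0.0002,0.0013,0,0]
  ]
}}

```text
time: 15.38
ee_pos: [0.5514, 0.107, 0.0811]
tcp_rot: [-180.0, 0.0, 171.4]
wrist_force: [-0.4, 0.1, 5.4]
opening: 0.0227
grasp_force: 39.3
```

In the tool's units: 0.1 cm / 80 = 0.0013, 0.015 cm / 80 = 0.0002.

Call:
{"method": "servo_tool", "body": {
  "moves": [
    [0.0002,0.0013,0,0],
    [0.0002,0.0013,0,0]
  ]
}}

```text
time: 15.55
ee_pos: [0.5515, 0.108, 0.0811]
tcp_rot: [-180.0, 0.0, 171.4]
wrist_force: [-0.3, -0.1, 4.4]
opening: 0.0228
grasp_force: 39.3
```

In the tool's units: 0.1 cm / 80 = 0.0013, 0.015 cm / 80 = 0.0002.

Call:
{"method": "servo_tool", "body": {
  "moves": [
    [0.0002,0.0013,0,0],
    [0.0002,0.0013,0,0]
  ]
}}

```text
time: 15.72
ee_pos: [0.5517, 0.109, 0.0811]
tcp_rot: [-180.0, 0.0, 171.4]
wrist_force: [0.2, -0.9, 6.5]
opening: 0.0228
grasp_force: 39.3
```

In the tool's units: 0.1 cm / 80 = 0.0013, 0.05 cm / 80 = 0.0006.

Call:
{"method": "servo_tool", "body": {
  "moves": [
    [0.0001,0.0006,0,0],
    [0.0002,0.0013,0,0]
  ]
}}

```text
time: 15.88
ee_pos: [0.5518, 0.1099, 0.0811]
tcp_rot: [-180.0, 0.0, 171.4]
wrist_force: [-0.6, -1.9, 4.6]
opening: 0.023
grasp_force: 39.3
```

In the tool's units: 0.1 cm / 80 = 0.0013, 0.05 cm / 80 = 0.0006.

Call:
{"method": "servo_tool", "body": {
  "moves": [
    [0.0001,0.0006,0,0],
    [0.0002,0.0013,0,0]
  ]
}}

```text
time: 16.05
ee_pos: [0.552, 0.1109, 0.0811]
tcp_rot: [-180.0, 0.0, 171.4]
wrist_force: [0.2, -1.5, 5.3]
opening: 0.023
grasp_force: 39.3
```

In the tool's units: 0.1 cm / 80 = 0.0013, 0.05 cm / 80 = 0.0006.

Call:
{"method": "servo_tool", "body": {
  "moves": [
    [0.0001,0.0006,0,0],
    [0.0002,0.0013,0,0]
  ]
}}

```text
time: 16.22
ee_pos: [0.5522, 0.1119, 0.0811]
tcp_rot: [-180.0, 0.0, 171.4]
wrist_force: [0.3, -1.4, 5.1]
opening: 0.023
grasp_force: 39.3
```

In the tool's units: 0.1 cm / 80 = 0.0013, 0.05 cm / 80 = 0.0006.

Call:
{"method": "servo_tool", "body": {
  "moves": [
    [0.0001,0.0006,0,0],
    [0.0002,0.0013,0,0]
  ]
}}

```text
time: 16.38
ee_pos: [0.5523, 0.1128, 0.0811]
tcp_rot: [-180.0, 0.0, 171.4]
wrist_force: [-0.2, -1.5, 4.9]
opening: 0.0228
grasp_force: 39.3
```

In the tool's units: 0.1 cm / 80 = 0.0013, 0.05 cm / 80 = 0.0006.

Call:
{"method": "servo_tool", "body": {
  "moves": [
    [0.0001,0.0006,0,0],
    [0.0002,0.0013,0,0]
  ]
}}

```text
time: 16.55
ee_pos: [0.5525, 0.1139, 0.0811]
tcp_rot: [-180.0, 0.0, 171.4]
wrist_force: [-0.5, -2.2, 4.8]
opening: 0.0227
grasp_force: 39.3
```

In the tool's units: 0.1 cm / 80 = 0.0013, 0.05 cm / 80 = 0.0006.

Call:
{"method": "servo_tool", "body": {
  "moves": [
    [0.0001,0.0006,0,0],
    [0.0002,0.0013,0,0]
  ]
}}

```text
time: 16.72
ee_pos: [0.5526, 0.1148, 0.0811]
tcp_rot: [-180.0, 0.0, 171.4]
wrist_force: [-0.2, -1.1, 5.8]
opening: 0.0227
grasp_force: 39.3
```

In the tool's units: 0.1 cm / 80 = 0.0013, 0.05 cm / 80 = 0.0006.

Call:
{"method": "servo_tool", "body": {
  "moves": [
    [0.0001,0.0006,0,0],
    [0.0002,0.0013,0,0]
  ]
}}

```text
time: 16.88
ee_pos: [0.5528, 0.1159, 0.0811]
tcp_rot: [-180.0, 0.1, 171.4]
wrist_force: [-0.5, -1.5, 5.5]
opening: 0.0231
grasp_force: 39.3
```

In the tool's units: 0.1 cm / 80 = 0.0013, 0.05 cm / 80 = 0.0006.

Call:
{"method": "servo_tool", "body": {
  "moves": [
    [0.0001,0.0006,0,0],
    [0.0002,0.0013,0,0]
  ]
}}

```text
time: 17.05
ee_pos: [0.5529, 0.1169, 0.0811]
tcp_rot: [-180.0, 0.1, 171.4]
wrist_force: [0.2, -1.7, 5.2]
opening: 0.0229
grasp_force: 39.3
```

In the tool's units: 0.1 cm / 80 = 0.0013, 0.05 cm / 80 = 0.0006.

Call:
{"method": "servo_tool", "body": {
  "moves": [
    [0.0001,0.0006,0,0],
    [0.0002,0.0013,0,0]
  ]
}}

```text
time: 17.22
ee_pos: [0.5531, 0.1179, 0.0811]
tcp_rot: [-180.0, 0.0, 171.4]
wrist_force: [0.5, -1.5, 4.3]
opening: 0.023
grasp_force: 39.3
```

In the tool's units: 0.1 cm / 80 = 0.0013, 0.05 cm / 80 = 0.0006.

Call:
{"method": "servo_tool", "body": {
  "moves": [
    [0.0001,0.0006,0,0],
    [0.0002,0.0013,0,0]
  ]
}}

```text
time: 17.38
ee_pos: [0.5533, 0.1191, 0.0811]
tcp_rot: [180.0, 0.0, 171.4]
wrist_force: [0.3, -0.4, 4.5]
opening: 0.0229
grasp_force: 39.3
```

In the tool's units: 0.1 cm / 80 = 0.0013, 0.05 cm / 80 = 0.0006.

Call:
{"method": "servo_tool", "body": {
  "moves": [
    [0.0001,0.0006,0,0],
    [0.0002,0.0013,0,0]
  ]
}}

```text
time: 17.55
ee_pos: [0.5535, 0.1203, 0.0811]
tcp_rot: [180.0, 0.1, 171.4]
wrist_force: [1.1, 2.3, 5.3]
opening: 0.0226
grasp_force: 39.3
```

The force has turned to a forward pull (+2.3 N), so the ball is being drawn into the notch. I'll go on in small steps.

In the tool's units: 0.05 cm / 80 = 0.0006, 0.03 cm / 80 = 0.0004.

Call:
{"method": "servo_tool", "body": {
  "moves": [
    [0.0001,0.0004,0,0],
    [0.0001,0.0006,0,0]
  ]
}}

```text
time: 17.72
ee_pos: [0.5536, 0.1209, 0.0811]
tcp_rot: [180.0, 0.1, 171.4]
wrist_force: [1.2, 1.8, 5.9]
opening: 0.0231
grasp_force: 39.3
```

In the tool's units: 0.05 cm / 80 = 0.0006, 0.03 cm / 80 = 0.0004.

Call:
{"method": "servo_tool", "body": {
  "moves": [
    [0.0001,0.0004,0,0],
    [0.0001,0.0006,0,0]
  ]
}}

```text
time: 17.88
ee_pos: [0.5536, 0.1215, 0.0811]
tcp_rot: [179.9, 0.0, 171.4]
wrist_force: [1.1, 2.9, 5.1]
opening: 0.0227
grasp_force: 39.3
```

In the tool's units: 0.05 cm / 80 = 0.0006, 0.03 cm / 80 = 0.0004.

Call:
{"method": "servo_tool", "body": {
  "moves": [
    [0.0001,0.0004,0,0],
    [0.0001,0.0006,0,0]
  ]
}}

```text
time: 18.05
ee_pos: [0.5537, 0.1221, 0.0811]
tcp_rot: [179.9, 0.0, 171.4]
wrist_force: [1.0, 3.8, 4.4]
opening: 0.0227
grasp_force: 39.3
```

In the tool's units: 0.05 cm / 80 = 0.0006, 0.03 cm / 80 = 0.0004.

Call:
{"method": "servo_tool", "body": {
  "moves": [
    [0.0001,0.0004,0,0],
    [0.0001,0.0006,0,0]
  ]
}}

```text
time: 18.22
ee_pos: [0.5539, 0.1227, 0.0811]
tcp_rot: [179.9, 0.1, 171.4]
wrist_force: [2.8, 3.8, 5.4]
opening: 0.0228
grasp_force: 39.4
```

Call:
{"method": "servo_tool", "body": {
  "moves": [
    [0.0001,0.0004,0,0],
    [0.0001,0.0006,0,0]
  ]
}}

```text
time: 18.38
ee_pos: [0.5539, 0.1233, 0.0811]
tcp_rot: [179.9, 0.1, 171.4]
wrist_force: [2.0, 5.7, 5.6]
opening: 0.0229
grasp_force: 39.4
```

In the tool's units: 0.05 cm / 80 = 0.0006, 0.03 cm / 80 = 0.0004.

Call:
{"method": "servo_tool", "body": {
  "moves": [
    [0.0001,0.0004,0,0],
    [0.0001,0.0006,0,0]
  ]
}}

```text
time: 18.55
ee_pos: [0.5541, 0.124, 0.0811]
tcp_rot: [179.9, 0.1, 171.5]
wrist_force: [2.3, 6.2, 4.9]
opening: 0.0229
grasp_force: 39.4
```

In the tool's units: 0.05 cm / 80 = 0.0006, 0.03 cm / 80 = 0.0004.

Call:
{"method": "servo_tool", "body": {
  "moves": [
    [0.0001,0.0004,0,0],
    [0.0001,0.0006,0,0]
  ]
}}

```text
time: 18.72
ee_pos: [0.5541, 0.1245, 0.0811]
tcp_rot: [179.9, 0.1, 171.5]
wrist_force: [2.5, 4.9, 4.5]
opening: 0.0227
grasp_force: 39.4
```

In the tool's units: 0.05 cm / 80 = 0.0006, 0.03 cm / 80 = 0.0004.

Call:
{"method": "servo_tool", "body": {
  "moves": [
    [0.0001,0.0004,0,0],
    [0.0001,0.0006,0,0]
  ]
}}

```text
time: 18.88
ee_pos: [0.5541, 0.1246, 0.0811]
tcp_rot: [179.9, 0.0, 171.4]
wrist_force: [1.9, 1.9, 5.1]
opening: 0.0227
grasp_force: 39.4
```

In the tool's units: 0.05 cm / 80 = 0.0006, 0.03 cm / 80 = 0.0004.

Call:
{"method": "servo_tool", "body": {
  "moves": [
    [0.0001,0.0004,0,0],
    [0.0001,0.0006,0,0]
  ]
}}

```text
time: 19.05
ee_pos: [0.5542, 0.1247, 0.0811]
tcp_rot: [180.0, 0.1, 171.4]
wrist_force: [1.7, 0.6, 5.5]
opening: 0.0226
grasp_force: 39.4
```

In the tool's units: 0.05 cm / 80 = 0.0006, 0.03 cm / 80 = 0.0004.

Call:
{"method": "servo_tool", "body": {
  "moves": [
    [0.0001,0.0004,0,0],
    [0.0001,0.0006,0,0]
  ]
}}

```text
time: 19.22
ee_pos: [0.5542, 0.1248, 0.0811]
tcp_rot: [-180.0, 0.0, 171.4]
wrist_force: [0.8, -1.3, 6.1]
opening: 0.0229
grasp_force: 39.5
```

The post has stopped at y≈0.1247 while the force falls through zero, so the ball is seated. I'll pull 1 mm further as a check and then ease back.

In the tool's units: 0.1 cm / 80 = 0.0013, 0.05 cm / 80 = 0.0006.

Call:
{"method": "servo_tool", "body": {
  "moves": [
    [0.0001,0.0006,0,0],
    [0.0002,0.0013,0,0],
    [0.0002,0.0013,0,0]
  ]
}}

```text
time: 19.47
ee_pos: [0.5542, 0.125, 0.0811]
tcp_rot: [-179.9, 0.0, 171.4]
wrist_force: [0.4, -5.5, 7.1]
opening: 0.0228
grasp_force: 39.7
```

In the tool's units: -0.12 cm / 80 = -0.0015, -0.05 cm / 80 = -0.0006.

Call:
{"method": "servo_tool", "body": {
  "moves": [
    [-0.0001,-0.0006,0,0],
    [-0.0002,-0.0015,0,0],
    [-0.0002,-0.0015,0,0],
    [-0.0002,-0.0015,0,0],
    [-0.0002,-0.0015,0,0],
    [-0.0002,-0.0015,0,0]
  ]
}}

```text
time: 19.97
ee_pos: [0.5542, 0.1247, 0.0811]
tcp_rot: [-180.0, 0.0, 171.4]
wrist_force: [0.6, -0.5, 5.5]
opening: 0.0229
grasp_force: 39.6
```

```bash
python3 - <<'E'
from h import *
s=camera("scene");t=camera("top")
a=cv2.resize(s[170:350,260:480],(550,450));b=cv2.resize(t[200:300,190:350],(480,300))
im=np.zeros((600,800,3),np.uint8);im[:300,:480]=b;im[150:600,250:800]=a
cv2.imwrite("pics/end.png",im[:,:,::-1])
o=get_obs();print(o["time"],o["ee_pos"],o["wrist_force"],o["grasp_force"])
E
```

```text
20.0667 [0.55415093 0.12469682 0.08108482] [1.47513242 0.36233481 5.40064795] 39.560794830322266
```

View pics/end.png

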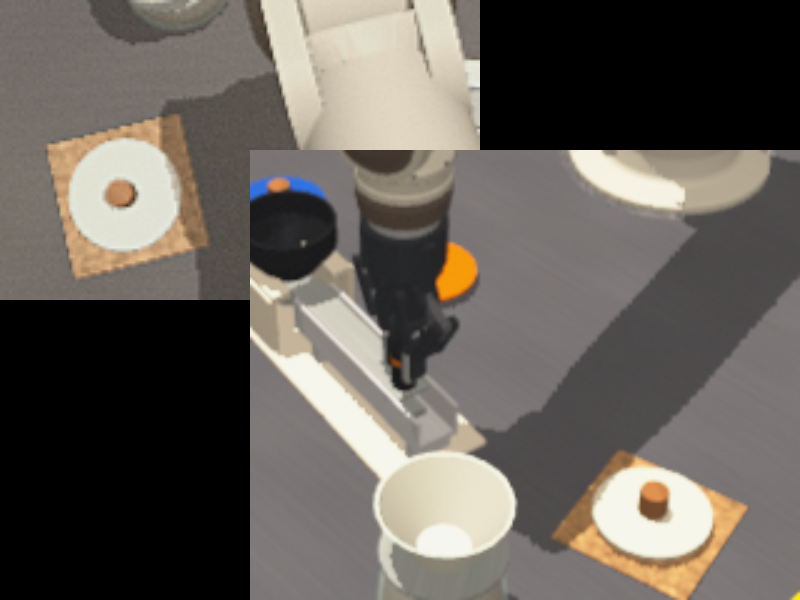

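The lid is still centred on the cork mat. The gripper holds the post, seen at crop (405,370), and the notch resisted the pull with 5.5 N, returning to about 0 N.

```bash
python3 -c "
from workcell import *
print(job_done())"
```

```text
the job is handed in; nothing more can be done
None
```

The cream lid stands knob up in the middle of the cork mat, and the gripper is holding the gate's post with the ball in the dose notch about 50 mm from shut; I handed the job in at about 20 s and got no verdict back.

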